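# Close the whistle box and thread its locking rod

## Task

Close up the whistle display box: slide its flush lid fully shut, then thread the wooden locking rod through all three eyes (the two on the box and the one on the lid between them) until the rod's knob is right up against the outer eye, and let go. Leave the whistles, the ocarina and the copper ring where they are.

Things in the scene. Friction and masses are not known exactly. Their poses are not given: they have to be found in the camera images.
- box: Light-wood open display box, fixed to the shelf. Origin on the shelf surface, directly below the middle of the line of the eyes; x points level into the box, away from its front, y along the eye line, z up. 140 mm wide (y -70..70), side walls x 10..225, 96 high; front wall at x 10..18, 68 high. A box eye stands at each front corner.
- eye_left (a point): Centre of the hole of the box eye on the box's +y side (box frame 0, 65, 83 mm). Eye block 26 x 26 mm, 14 thick along y (y 58..72), z 70..96; 13 mm round hole along y, mouths bevelled 2 mm.
- eye_right (a point): Centre of the hole of the box eye on the box's -y side (box frame 0, -65, 83 mm). Eye block 26 x 26 mm, 14 thick along y (y -72..-58), z 70..96; 13 mm round hole along y, mouths bevelled 2 mm.
- ledge_edge (a point): Middle of the lower front edge of a plywood ledge fixed above the box (box frame 42, 0, 175 mm). Ledge x 42..112, y -115..115, z 175..187, two roosters on it; its 20 mm square posts at x 85..105, y 94..114 and -114..-94. A gripper at the eyes or on the lid's front must lean back some 30 to 40 degrees, fingers pointing down and into the box.
- lid (a joint): How far the flush wooden lid stands open, m: 0 = shut at its stop (the three holes in line), 0.06 = most. Slides along the box's x, shut toward -x. No handle: press closed fingertips down on it (5 to 12 N) and drag; it resists with about 1.5 N and stays where left. Plate 114 x 140 mm; shut, it covers x 10..150.
- lid_top (a point): Point on the lid's top face, above its front tongue, 8 mm into the box from the middle of the lid's eye, z 96 mm. The tongue is 40 wide and reaches 21 mm forward of this point; its top is level with the lid's.
- lid_eye (a point): Centre of the lid's own eye: a 13 mm hole along y through the 40 mm wide, 26 mm square tongue at the lid's front edge. It passes between the two box eyes and lies on their line when the lid is shut.
- rod: Light-wood locking rod, loose, about 40 g, balancing 53 mm along the shaft: shaft 10 mm thick and 167 long with a domed tip, and at the other end a turned knob 24 mm in diameter and 30 long. Origin on the axis where shaft meets knob; x axis along the shaft toward the tip (knob x -30..0). It starts lying level in the rest. It may be threaded from either side of the box.
- rod_tip (a point): Domed tip of the rod (rod frame x 167 mm).
- rod_knob (a point): Middle of the rod's knob (rod frame x -15 mm).
- rest: Dark wooden rest fixed to the shelf, origin under its middle on the shelf, base 60 x 130 mm; two notched uprights at y -50 and 50 mm (12 thick along y, 30 along x, top at z 48) hold the rod along the rest's y axis, its axis 45 mm above the shelf, the knob overhanging free at the +y end.
- rooster_a: Ochre clay rooster whistle, 42 mm wide, 68 high, on the ledge; origin under its base.
- rooster_b: Another such rooster on the ledge; origin under its base.
- rooster_c: Another such rooster, on the shelf to the right; origin under its base.
- rooster_d: Another such rooster, on the shelf to the left; origin under its base.
- ocarina: Bone-white ocarina about 78 x 70 x 52 mm lying on the shelf; origin under its middle.
- slide_whistle: Maple slide whistle, a tube 22 mm thick and 180 long with a thin steel plunger and small knob, lying on the shelf (not the locking rod); origin under the tube's middle.
- copper_ring: Copper mouthpiece ring, 28 mm wide, 10 high, lying on the shelf; origin under its middle.
Things that resemble listed ones, but are neither listed nor needed, are in the scene too. What is shaped like the rod but blue or yellow is not meant.

How it is judged:
On the way, in this order (a step that is already met when the one before it is completed fails the run):
1. the lid is slid fully shut (within 3 mm of its stop) (value of joint lid below 0.003 m), for 0.2 s.
2. the rod's tip is in the lid's eye, having come through a box eye (distance between rod_tip and lid_eye below 0.02 m and angle between the x axis of rod and the y axis of box, either way round below 0.12 rad), for 0.1 s.
At the end, for the whole second after the job is handed in: The lid is shut to within 4 mm; the rod lies through all three eyes with its axis on their line (within 6 mm, 0.06 rad), its tip out of the far eye and the knob's shoulder within 5 mm of the near box eye's outer face; released and at rest (value of joint lid below 0.004 m and x of rod in the frame of box between -0.006 and 0.006 m and z of rod in the frame of box between 0.077 and 0.089 m and angle between the x axis of rod and the y axis of box, either way round below 0.06 rad and ((y of rod in the frame of box between 0.068 and 0.077 m and y of rod_tip in the frame of box below -0.085 m) or (y of rod in the frame of box between -0.077 and -0.068 m and y of rod_tip in the frame of box above 0.085 m)) and linear speed of rod below 0.02 m/s); the robot touches nothing.
It fails at once if a bystander (rooster, ocarina, slide whistle or ring) is shifted by more than 25 mm or knocked off (distance of any of rooster_a, rooster_b, rooster_c, rooster_d, ocarina, slide_whistle, copper_ring from where it was at the start of the episode above 0.025 m).
It also fails if it takes over 61 s, if anything falls off the work surface, if the arm or the gripper's body presses on something with over 40 N, if the wrist force passes 120 N, or if a joint passes its speed limit or range.

## Robot

A 6-joint arm with a two-finger parallel gripper is mounted at the origin on the work surface. World frame = base frame: x ahead of the robot, y to its left, z up, the work surface at z = 0. Lengths are in m, angles in rad, forces in N, time in s.
With the tool pointing down it reaches from about 0.3 to 0.775 m from the base axis. Payload 14.6 kg.
Tool frame: the origin (TCP) lies at the very end of the fingers, on their centre line; the grasp point (between the pads) lies 19 mm behind it; z points along the fingers, y is the line along which they close (so a half turn about z gives the same grasp; the last joint's range is limited). The gripper opens to 94 mm and grips with 3 to 60 N. Pads are 16 mm wide; open, the fingers measure 119 mm over their backs; the gripper's body (75 mm by 177 mm) begins 78 mm behind the grasp point.
Start: joints at [-0.067, 0.3, 1.521, -0, 1.321, -0.067], TCP at [0.55, -0, 0.205] pointing down, gripper open.
Joint ranges: [-3.03, 3.03], [-0.79, 2.21], [0.23, 2.52], [-1.04, 4.18], [0, 3.07], [-2.55, 2.55]. Speed limits (rad/s): [2.22, 2.22, 2.57, 3.14, 3.14, 3.14].

## Interface

Orientations are given as [roll, pitch, yaw] about the fixed x, y, z axes, in that order (R = Rz(yaw) Ry(pitch) Rx(roll)).
In Python, from station import ctrl gives the robot as it stands.
- The arm moves only by the tool move_arm, never from a script. Its argument "increments" is a list of rows, each a list of 7 numbers: the opening, from 0 (shut) to 1 (fully open), then the shift along the tool's x, y, z in units of 50 mm (1.0 is 50 mm), then the turn, a rotation vector about the tool's x, y, z in rad. In form: [[claw, tx, ty, tz, rx, ry, rz], ...]. A call has 1 to 20 rows; each row shifts and turns the commanded pose from where the row before left it, along the tool's axes as they then stand; what a row does not reach is not made up. A row lasts 1/10 s, in which the tool goes at most 50 mm and 8.59 degrees, less where a joint would pass 70% of its speed; a pose out of reach is approached as far as the arm can. A call is refused whole if a number of a shift passes 1 or a number of a turn 0.15, either way. A call with a gripper value outside its range is refused whole. The fingers move at their own pace and stop on an object; "force" is the grip in N (left out, the last holds). Time passes only in rows, so rows that do not move let the fingers close. It gives the time, the measured TCP pose, the force, the opening and the grip force at its end, in the units of the state.
- ctrl.get_obs(): the state, without advancing time (a new reading comes with each control period).
- ctrl.camera(name): name is "scene" or "side" or "wrist"; returns a dict with "color" (384x512x3 uint8, blue, green, red), "K" (3x3 intrinsics, pixels), "distortion" ([k1, k2, p1, p2, k3] as OpenCV has them; the pictures are not rectified), "pose" (4x4, takes a point from camera to world coordinates); the wrist camera has in their place "tool_from_camera" (4x4, takes a point from camera to tool coordinates, whose origin is the TCP and whose axes are the flange's). Camera axes: x right, y down, z forward; pixel columns grow to the right and rows downward; lengths in m; the calibration is good to about 2 mm. A picture is of the moment at which its call begins: read the wrist's pose just before it. There is no depth.
- ctrl.hand_in(): hands the job in; it is judged then, once.
Trained networks look in a picture, given as the dict that the camera call returned (one of the last four; its "shot" number tells which), for a name from the list of things; names that differ only in an ending like _2 or _b are one class to them, and where a whole thing is asked for, a point or a joint stands for the part that bears it (a point fixed in the world has none). Each returns a list of dicts, best first, with "conf" (0 to 1); they miss things now and then, are a little off and sometimes report something else, mostly with a low value. They report only what shows in the picture. A call takes as long as a camera call. They do not tell look-alikes from the thing itself.
- ctrl.cut_out(name, picture): "mask" (384x512 bool, what is visible of it) and "centre" ([row, column] in pixels, amid what is visible of it).
The state is a dict: "time_s": time; "qpos": joint angles; "joint_vel": joint speeds; "tau": joint torques, N m; "ee_pos": TCP position; "eef_rot": TCP orientation; "force": force on the tool from outside, world axes, zero at the start; "moment": the same for the moment, N m; "grip_width": finger opening in m; "grip_force": force on a finger pad.
Only numpy, scipy, OpenCV 4.12 (cv2) and the standard library are available. Lean on these libraries where they do the work, as an engineer would, in place of code of your own. Each camera call takes 0.05 s, during which the arm holds its last target. There are 200 camera calls.

## Working session

There is one attempt and no reset: what is moved stays moved. The work goes in short steps, Python scripts to look and compute and a tool call to move; the robot and the scene stay as the last step left them, time stands still between calls to the robot, and variables do not carry over. Pictures are saved under pics/ and viewed, at most 10 in all, crops included, and the job is handed in when it is done.

Besides the shell and the picture viewer there is one more tool, called after "Request:" as name([rows], argument=value, ...), one row to a line, values as JSON. move_arm: Moves the arm, as the interface text tells. Its arguments: {"type":"object","properties":{"increments":{"type":"array","items":{"type":"array","items":{"type":"number"}}},"force":{"type":"number"}},"required":["increments"]}

```bash
ls; mkdir -p pics
python3 - <<'E'
from station import ctrl
import cv2, numpy as np
o=ctrl.get_obs(); print(o)
ims=[]
for n in ["scene","side"]:
    c=ctrl.camera(n); cv2.imwrite(f"pics/{n}0.png",c["color"]); print(n,c["K"],c["distortion"],c["pose"])
    for k in ["box","lid","rod","rest","rod_knob","rod_tip","eye_left","eye_right","lid_eye","ledge_edge"]:
        try:
            r=ctrl.cut_out(k,c); print(k,[(round(d["conf"],2),np.round(d["centre"]),int(d["mask"].sum())) for d in r[:4]])
        except Exception as e: print(k,e)
E
```

```text
pics
{'time_s': 0.0, 'qpos': array([-6.66275281e-02,  3.00496056e-01,  1.52158362e+00, -2.52747267e-05,
        1.32069567e+00, -6.65986583e-02]), 'joint_vel': array([-0.00040985,  0.00100609,  0.00053737, -0.00114864,  0.00083474,
       -0.00122732]), 'tau': array([-1.53750298e-03, -5.31805658e+01, -3.52735734e+01,  7.07558286e-02,
        2.43994006e-02, -4.79655944e-05]), 'ee_pos': array([ 5.49736080e-01, -7.10566936e-06,  2.04871566e-01]), 'eef_rot': array([-3.14041095e+00, -5.42809326e-05,  1.57077369e+00]), 'force': array([-0.13624563, -0.19259778,  0.21980271]), 'moment': array([ 0.03329937, -0.03797949,  0.01584412]), 'grip_force': 0.0, 'grip_width': 0.09390430784709644}
scene [[353.5635676    0.         254.0559679 ]
 [  0.         353.5635676  190.61625004]
 [  0.           0.           1.        ]] [0.03376063 0.         0.         0.         0.        ] [[-0.5294445   0.55352249 -0.64288519  1.24806069]
 [ 0.84816355  0.32972034 -0.41461198  0.49932136]
 [-0.01752473 -0.76478582 -0.64404622  0.90916872]
 [ 0.          0.          0.          1.        ]]
box [(0.84, arra
[... 1071 characters left out ...]
 ]]
box [(0.87, array([196., 284.]), 3323)]
lid [(0.84, array([198., 275.]), 576)]
rod [(0.62, array([207., 182.]), 128), (0.51, array([345., 258.]), 176), (0.49, array([270., 311.]), 198)]
rest [(0.79, array([290., 310.]), 710)]
rod_knob [(0.75, array([197., 283.]), 3347), (0.69, array([211., 181.]), 95), (0.53, array([261., 305.]), 209), (0.53, array([336., 254.]), 328)]
rod_tip [(0.88, array([334., 254.]), 287), (0.71, array([260., 305.]), 153), (0.66, array([209., 185.]), 132)]
eye_left [(0.9, array([200., 280.]), 3548), (0.34, array([191., 276.]), 598)]
eye_right [(0.91, array([199., 282.]), 3412)]
lid_eye [(0.95, array([195., 276.]), 631)]
ledge_edge [(0.72, array([197., 283.]), 3437)]
```

View pics/scene0.png

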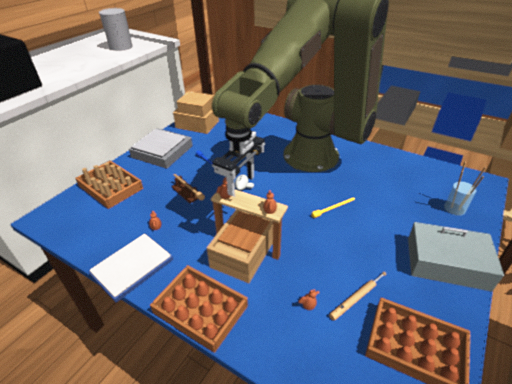

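View pics/side0.png

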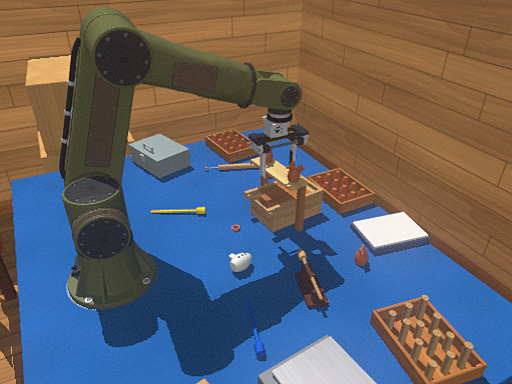

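Run:
```python
import cv2, numpy as np
s=cv2.imread("pics/side0.png"); c=cv2.imread("pics/scene0.png")
a=cv2.resize(s[140:320,235:345],None,fx=3.3,fy=3.3,interpolation=cv2.INTER_CUBIC)  #363x594
b=cv2.resize(c[160:300,165:295],None,fx=3.3,fy=3.3,interpolation=cv2.INTER_CUBIC)  #429x462
o=np.zeros((600,800,3),np.uint8); o[:594,:363]=a; o[:462,365:365+429]=b
cv2.imwrite("pics/crop1.png",o)
```

```text
(no output)
```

View pics/crop1.png

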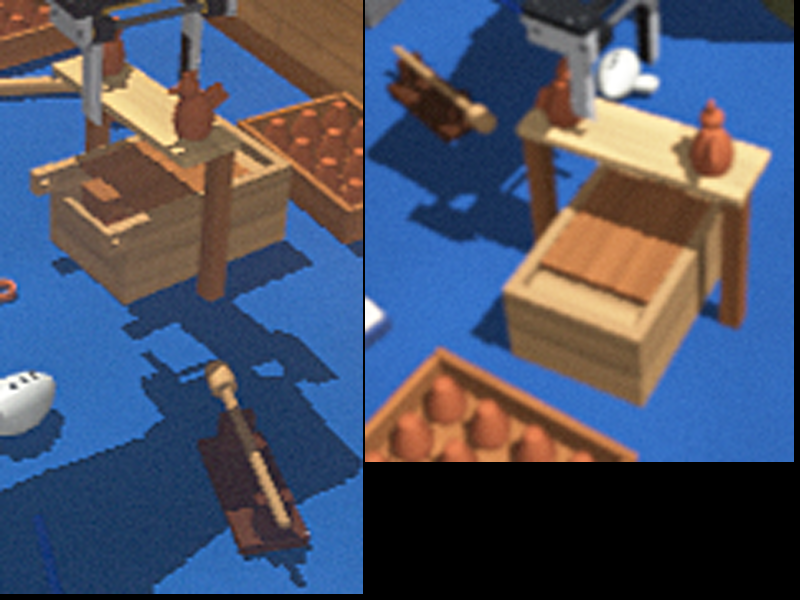

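```bash
cat > h.py <<'E'
import numpy as np, cv2
from scipy.optimize import least_squares
from scipy.spatial.transform import Rotation as R
def proj(c,P,T=None):
    T=np.asarray(c["pose"] if T is None else T); W=np.linalg.inv(T)
    return cv2.projectPoints(np.atleast_2d(P).astype(float),cv2.Rodrigues(W[:3,:3])[0],W[:3,3],np.array(c["K"]),np.array(c["distortion"]))[0][:,0]
def place(p,P): # p=x,y,yaw
    c,s=np.cos(p[2]),np.sin(p[2]); P=np.atleast_2d(P)
    return np.c_[p[0]+c*P[:,0]-s*P[:,1],p[1]+s*P[:,0]+c*P[:,1],P[:,2]]
def fit(views,p0): # views: list of (c,T,P,uv)
    f=lambda p:np.concatenate([(proj(c,place(p,P),T)-uv).ravel() for c,T,P,uv in views])
    r=least_squares(f,p0,loss="soft_l1"); return r.x,np.round(f(r.x).reshape(-1,2),1)
def wristT(o,c):
    T=np.eye(4);T[:3,:3]=R.from_euler("xyz",o["eef_rot"]).as_matrix();T[:3,3]=o["ee_pos"]
    return T@np.asarray(c["tool_from_camera"])
E
python3 - <<'E'
from h import *
from station import ctrl
s=ctrl.camera("side"); c=ctrl.camera("scene"); w=ctrl.camera("wrist"); print(w["tool_from_camera"],w["K"]); cv2.imwrite("pics/wrist0.png",w["color"])
S=lambda l:np.array(l)/3.3+[235,140]
C=lambda l:(np.array(l)-[365,0])/3.3+[165,160]
mm=lambda l:np.array(l)/1000.
v=[(s,None,mm([(10,-70,0),(225,-70,0),(225,-70,96),(10,70,0),(112,-115,187),(42,115,187),(85,-114,0)]),S([(125,303),(287,243),(291,168),(52,250),(233,150),(55,68),(205,297)])),
(c,None,mm([(225,-70,96),(225,-70,0),(225,70,96),(225,70,0),(112,-115,187),(112,115,187),(42,115,187)]),C([(505,290),(513,355),(640,340),(643,403),(517,128),(750,200),(770,155)]))]
p,r=fit(v,[.55,0,0]); print("box",p,r.tolist())
v=[(s,None,mm([(-30,0,45),(167,0,45)]),S([(215,368),(287,527)])),(c,None,mm([(-30,0,45),(167,0,45)]),C([(490,122),(398,50)]))]
p,r=fit(v,[.5,-.2,-2]); print("rod",p,r.tolist())
E
```

```text
[[ 4.84162826e-04 -9.63430098e-01 -2.67959348e-01  7.67495471e-02]
 [ 9.99999443e-01  7.17829229e-04 -7.74056696e-04  8.55138392e-05]
 [ 9.38098570e-04 -2.67958824e-01  9.63429908e-01 -1.80156254e-01]
 [ 0.00000000e+00  0.00000000e+00  0.00000000e+00  1.00000000e+00]] [[278.48472546   0.         256.1171464 ]
 [  0.         278.48472546 191.92645726]
 [  0.           0.           1.        ]]
box [0.50315446 0.04056153 0.10112447] [[-0.9, 0.2], [-1.4, -1.5], [-0.2, -1.3], [-1.1, -3.7], [2.3, -3.7], [-1.4, -1.6], [0.4, 1.3], [-0.8, -0.5], [-0.1, -0.1], [-0.2, 0.4], [-0.2, 1.3], [-0.4, -0.8], [-2.7, -0.3], [0.4, -1.6]]
rod [ 0.50967215 -0.22900729 -1.8439261 ] [[-0.4, -0.0], [-0.3, -0.3], [-0.3, 0.6], [-1.3, -0.9]]
```

View pics/wrist0.png

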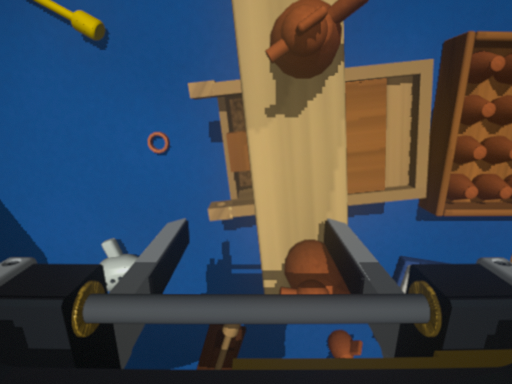

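Run:
```python
from h import *
from station import ctrl
o=ctrl.get_obs(); w=ctrl.camera("wrist"); T=wristT(o,w)
mm=lambda l:np.array(l)/1000.
P=mm([(225,70,96),(225,-70,96),(-13,72,96),(-13,58,96),(-13,-58,96),(-13,-72,96),(42,-115,187)]); uv=np.array([(433,60),(427,197),(188,83),(190,98),(209,206),(211,219),(264,291)],float)
p,r=fit([(w,T,P,uv)],[.503,.04,.1]); print("box",p,r.tolist())
for op in [.03,.04,.05,.06]:
  print(op,proj(w,place(p,mm([(150,50,96),(150,-50,96),(-13,20,96),(-13,-20,96)])+[op,0,0]),T).round().tolist())
print("rodproj",proj(w,place([.5097,-.229,-1.844],mm([(0,0,45),(-30,0,45)])),T))
def inb(q): 
    return place(p,[q])
for n in ["rooster","ocarina","copper_ring","slide_whistle"]:
    pass
cv2.imwrite("pics/w0crop.png",cv2.resize(w["color"][50:235,180:450],None,fx=2.9,fy=2.9,interpolation=cv2.INTER_CUBIC))
```

```text
box [0.50384346 0.03708696 0.10286559] [[0.5, -1.7], [-1.5, 0.0], [0.3, -0.8], [0.6, -0.8], [-1.1, 1.8], [-1.3, 0.7], [1.1, 10.2]]
0.03 [[387.0, 85.0], [385.0, 183.0], [226.0, 133.0], [231.0, 171.0]]
0.04 [[397.0, 84.0], [394.0, 182.0], [235.0, 132.0], [240.0, 170.0]]
0.05 [[407.0, 83.0], [403.0, 182.0], [245.0, 131.0], [249.0, 169.0]]
0.06 [[417.0, 82.0], [413.0, 181.0], [255.0, 130.0], [259.0, 168.0]]
rodproj [[228.97001708 329.28007955]
 [234.0063353  312.9007403 ]]
```

View pics/w0crop.png

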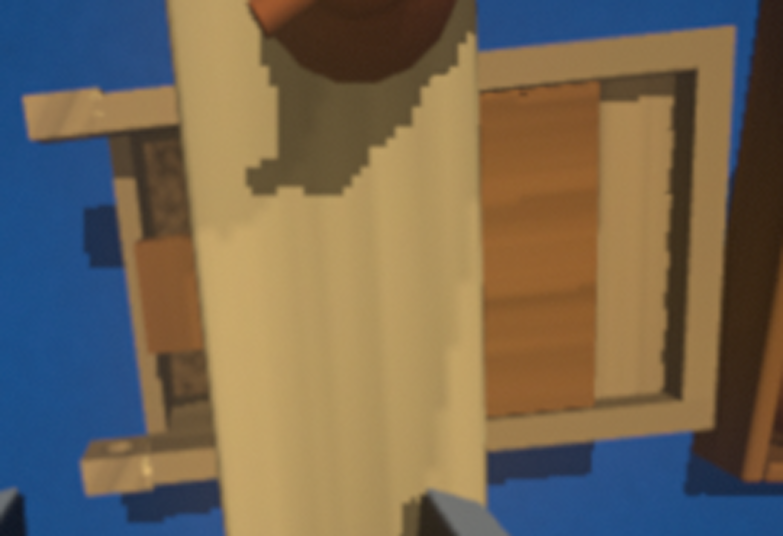

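```bash
cat >> h.py <<'E'
BOX=np.array([.504,.0378,.103])
def Rbox(b=BOX): return R.from_euler("z",b[2]).as_matrix()
def tool(lean,yaw): # tool x horizontal along yaw, lean toward +x
    x=np.array([np.cos(yaw),np.sin(yaw),0]); h=np.array([x[1],-x[0],0]) # box x if yaw=box y
    z=np.sin(lean)*h-np.cos(lean)*np.array([0,0,1]); return np.c_[x,np.cross(z,x),z]
def plan(p0,R0,p1,R1):
    rv=R.from_matrix(R0.T@R1).as_rotvec(); d=R1.T@(p1-p0)/.05; d0=R0.T@(p1-p0)/.05
    print("rot",rv.round(4),"| shift before rot",d0.round(3),"| after",d.round(3))
def cur(o): return np.array(o["ee_pos"]),R.from_euler("xyz",o["eef_rot"]).as_matrix()
E
python3 - <<'E'
from h import *
from station import ctrl
p,r=cur(ctrl.get_obs()); p=p+[0,0,.1]
t=tool(.70,BOX[2]+np.pi/2); q=place(BOX,[[-.036,0,.196]])[0]; print(q)
plan(p,r,q,t)
E
```

```text
[0.46819079 0.03409855 0.196     ]
rot [-0.6994  0.036  -0.0987] | shift before rot [ 0.682 -1.636  2.189] | after [ 0.846 -2.601  0.671]
```

Request:
move_arm([
  [0,0,0,-1,0,0,0],
  [0,0,0,-1,0,0,0],
  [0,0.34,-0.82,0,0,0,0],
  [0,0.34,-0.82,0,0,0,0],
  [0,0,0,0,-0.14,0.007,-0.02],
  [0,0,0,0,-0.14,0.007,-0.02],
  [0,0,0,0.73,-0.14,0.007,-0.02],
  [0,0,0,0.73,-0.14,0.007,-0.02],
  [0,0,0,0.73,-0.14,0.007,-0.02],
  [0,0,0,0,0,0,0],
  [0,0,0,0,0,0,0],
], force=30)

```text
time_s: 2.4
ee_pos: [0.5057, 0.0385, 0.2185]
eef_rot: [2.502, -0.006, 1.671]
force: [0.2, 0.7, 0.5]
grip_width: 0.0094
grip_force: 0.0
```

Run:
```python
from h import *
from station import ctrl
o=ctrl.get_obs(); p,r=cur(o); print(o["time_s"],p,o["eef_rot"],o["qpos"].round(3),o["grip_width"],o["force"])
t=tool(.70,BOX[2]+np.pi/2)
for b in [[-.036,0,.196],[.041,0,.112]]: plan(p,r,place(BOX,[b])[0],t)
w=ctrl.camera("wrist"); s=ctrl.camera("side")
cv2.imwrite("pics/m1.png",np.hstack([cv2.resize(w["color"],(400,300)),cv2.resize(s["color"][120:270,200:400],(400,300))]))
```

```text
2.4 [0.50574899 0.03848901 0.21851367] [ 2.5024509  -0.00594929  1.67132236] [-0.045 -0.131  2.087  0.173  0.559 -0.261] 0.009402373651073768 [0.24608027 0.65051628 0.4854746 ]
rot [-0.0609 -0.0031 -0.0056] | shift before rot [-0.015 -0.875 -0.09 ] | after [-0.01  -0.868 -0.143]
rot [-0.0609 -0.0031 -0.0056] | shift before rot [-0.021 -0.642  2.177] | after [-0.01  -0.773  2.134]
```

View pics/m1.png

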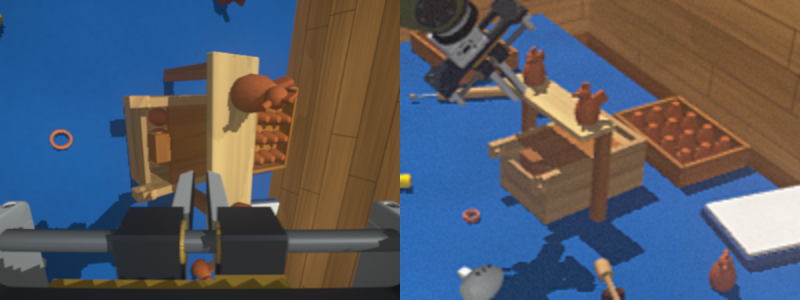

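Request:
move_arm([
  [0,0,-0.8,0,-0.06,0,-0.005],
  [0,0,0,0.6,0,0,0],
  [0,0,0,0.6,0,0,0],
  [0,0,0,0.5,0,0,0],
  [0,0,0,0.2,0,0,0],
  [0,0,0,0,0,0,0],
  [0,0,0,0,0,0,0],
])

```text
time_s: 3.2
ee_pos: [0.5359, 0.0423, 0.1225]
eef_rot: [2.438, -0.003, 1.676]
force: [-0.4, 0.3, 0.8]
grip_width: 0.0006
grip_force: 0.0
```

Run:
```python
from h import *
from station import ctrl
o=ctrl.get_obs(); p,r=cur(o); print(o["time_s"],p,o["eef_rot"],o["grip_width"],o["force"])
B=Rbox(); print("box frame",B.T@(p-[BOX[0],BOX[1],0]))
print("down in tool",r.T@[0,0,-1],"-x in tool",r.T@B@[-1,0,0])
```

```text
3.2 [0.53585241 0.0422924  0.12246106] [ 2.43787434 -0.00283168  1.67626615] 0.0005568903217129024 [-0.42311167  0.28344304  0.8498266 ]
box frame [0.0321455  0.00119359 0.12246106]
down in tool [-0.00283167 -0.64705456  0.76243844] -x in tool [ 0.00246981 -0.7624437  -0.64704985]
```

Request:
move_arm([
  [0,0,0.15,0.13,0,0,0],
  [0,0,-0.16,0.19,0,0,0],
  [0,0,-0.026,0.03,0,0,0],
  [0,0,-0.026,0.03,0,0,0],
  [0,0,0,0,0,0,0],
])

```text
time_s: 3.7
ee_pos: [0.5454, 0.043, 0.1053]
eef_rot: [2.438, -0.002, 1.675]
force: [-0.3, -0.2, 0.2]
grip_width: 0.0008
grip_force: 0.0
```

Request:
move_arm([
  [0,0,-0.026,0.03,0,0,0],
  [0,0,-0.026,0.03,0,0,0],
  [0,0,0,0,0,0,0],
])

```text
time_s: 4.0
ee_pos: [0.5451, 0.043, 0.1008]
eef_rot: [2.438, -0.002, 1.675]
force: [-1.0, -0.3, 0.3]
grip_width: 0.0008
grip_force: 0.0
```

Request:
move_arm([
  [0,0,-0.026,0.03,0,0,0],
  [0,0,0,0,0,0,0],
])

```text
time_s: 4.2
ee_pos: [0.5451, 0.043, 0.0987]
eef_rot: [2.438, -0.002, 1.675]
force: [-0.2, 0.1, -0.6]
grip_width: 0.0006
grip_force: 0.0
```

Request:
move_arm([
  [0,0,-0.013,0.015,0,0,0],
  [0,0,0,0,0,0,0],
])

```text
time_s: 4.4
ee_pos: [0.5452, 0.043, 0.098]
eef_rot: [2.438, -0.002, 1.675]
force: [-0.5, -0.5, 0.3]
grip_width: 0.0009
grip_force: 0.5
```

Request:
move_arm([
  [0,0,-0.013,0.015,0,0,0],
  [0,0,0,0,0,0,0],
])

```text
time_s: 4.6
ee_pos: [0.5458, 0.043, 0.0979]
eef_rot: [2.436, -0.002, 1.675]
force: [0.4, 0.6, 5.6]
grip_width: 0.0002
grip_force: 3.0
```

Request:
move_arm([
  [0,0,-0.013,0.015,0,0,0],
  [0,0,0,0,0,0,0],
])

```text
time_s: 4.8
ee_pos: [0.5465, 0.0431, 0.0978]
eef_rot: [2.434, -0.001, 1.675]
force: [-0.7, 2.6, 11.6]
grip_width: 0.0007
grip_force: 5.5
```

Request:
move_arm([
  [0,0,-0.075,-0.066,0,0,0],
  [0,0,-0.076,-0.065,0,0,0],
  [0,0,0,0,0,0,0],
])

```text
time_s: 5.1
ee_pos: [0.5361, 0.042, 0.0977]
eef_rot: [2.434, -0.001, 1.675]
force: [-2.0, 2.2, 11.0]
grip_width: 0.0004
grip_force: 5.5
```

Request:
move_arm([
  [0,0,-0.076,-0.065,0,0,0],
  [0,0,-0.076,-0.065,0,0,0],
  [0,0,-0.076,-0.065,0,0,0],
  [0,0,-0.076,-0.065,0,0,0],
])

```text
time_s: 5.5
ee_pos: [0.5164, 0.0399, 0.0978]
eef_rot: [2.434, -0.001, 1.675]
force: [1.7, 3.0, 9.7]
grip_width: 0.0003
grip_force: 4.7
```

Run:
```python
from h import *
from station import ctrl
o=ctrl.get_obs(); p,r=cur(o); print(o["force"],Rbox().T@(p-[BOX[0],BOX[1],0]))
w=ctrl.camera("wrist"); s=ctrl.camera("side"); T=wristT(o,w)
mm=lambda l:np.array(l)/1000.
for op in [0,.005,.01,.03]: print(op,proj(s,place(BOX,mm([(-13,20,96),(-13,-20,96)])+[op,0,0])).round(1).tolist(),proj(w,place(BOX,mm([(-13,20,96),(-13,-20,96)])+[op,0,0]),T).round().tolist())
cv2.imwrite("pics/m2.png",np.hstack([cv2.resize(w["color"],(400,300)),cv2.resize(s["color"][170:230,240:320],(400,300),interpolation=cv2.INTER_CUBIC)]))
```

```text
[1.7473628  3.03957803 9.71279195] [0.01257619 0.00078499 0.09778847]
0 [[252.4, 198.4], [259.0, 203.9]] [[222.0, 210.0], [224.0, 267.0]]
0.005 [[253.6, 197.9], [260.2, 203.4]] [[229.0, 208.0], [231.0, 264.0]]
0.01 [[254.9, 197.5], [261.5, 203.0]] [[235.0, 207.0], [237.0, 262.0]]
0.03 [[259.8, 195.7], [266.4, 201.2]] [[259.0, 201.0], [259.0, 253.0]]
```

View pics/m2.png

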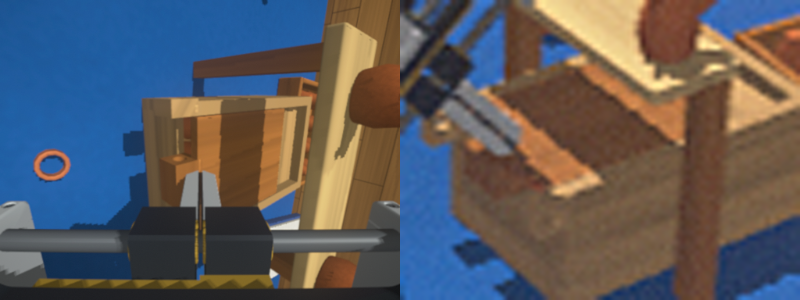

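Request:
move_arm([
  [0,0,-0.03,-0.026,0,0,0],
  [0,0,-0.03,-0.026,0,0,0],
  [0,0,0,0,0,0,0],
])

```text
time_s: 5.9
ee_pos: [0.5126, 0.0392, 0.0978]
eef_rot: [2.434, -0.001, 1.675]
force: [1.0, 0.4, 8.9]
grip_width: 0.0003
grip_force: 4.5
```

Request:
move_arm([
  [0,0,-0.03,-0.026,0,0,0],
  [0,0,-0.03,-0.026,0,0,0],
  [0,0,0,0,0,0,0],
])

```text
time_s: 6.2
ee_pos: [0.5086, 0.0387, 0.0978]
eef_rot: [2.434, -0.001, 1.675]
force: [1.7, -1.1, 8.5]
grip_width: 0.0002
grip_force: 4.3
```

Run:
```python
from h import *
from station import ctrl
o=ctrl.get_obs(); p,r=cur(o); print(o["time_s"],o["force"],Rbox().T@(p-[BOX[0],BOX[1],0]))
w=ctrl.camera("wrist"); T=wristT(o,w)
mm=lambda l:np.array(l)/1000.
im=w["color"].copy()
P=mm([(-13,20,96),(-13,-20,96),(-13,72,96),(-13,58,96),(13,58,96),(225,70,96),(150,60,96)])
uv=proj(w,place(BOX,P),T); print(uv.round(1).tolist())
k=3.2
big=cv2.resize(im[90:278,110:360],None,fx=k,fy=k,interpolation=cv2.INTER_CUBIC)
for u in uv: cv2.drawMarker(big,tuple(int(a) for a in (u-[110,90])*k),(0,255,0),cv2.MARKER_CROSS,12,1)
cv2.imwrite("pics/m3.png",big)
```

```text
6.2 [ 1.69167393 -1.09225527  8.53749515] [0.00471745 0.00044732 0.09778414]
[[232.7, 207.0], [234.0, 262.6], [230.8, 123.8], [231.3, 147.5], [263.2, 144.6], [402.1, 121.9], [367.9, 133.4]]
```

View pics/m3.png

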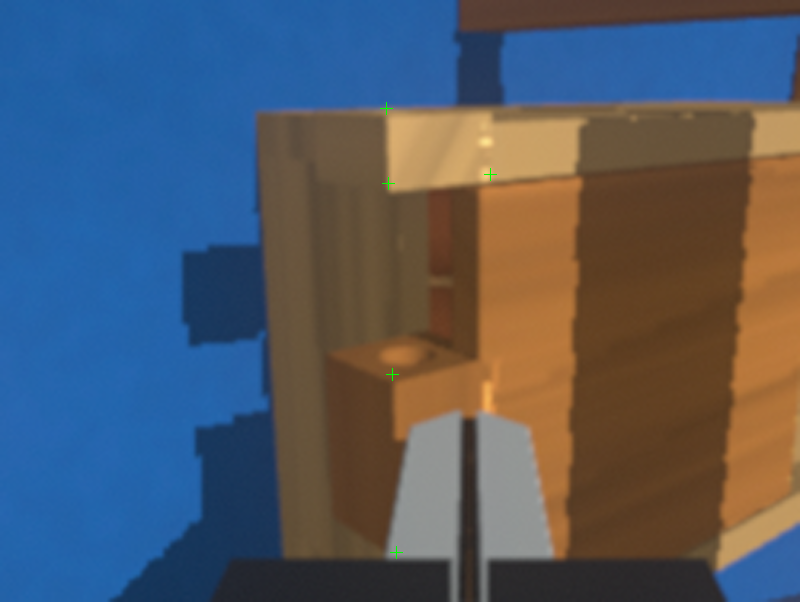

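Request:
move_arm([
  [0,0,-0.03,-0.026,0,0,0],
  [0,0,-0.03,-0.026,0,0,0],
  [0,0,0,0,0,0,0],
  [0,0,0,0,0,0,0],
])

```text
time_s: 6.65
ee_pos: [0.5047, 0.0383, 0.0978]
eef_rot: [2.435, -0.001, 1.675]
force: [0.3, -0.2, 9.1]
grip_width: 0.0007
grip_force: 4.6
```

Run:
```python
from h import *
from station import ctrl
o=ctrl.get_obs(); p,r=cur(o); print(o["time_s"],o["force"],Rbox().T@(p-[BOX[0],BOX[1],0]))
# retreat 100mm along -tool z, then to knob pre-grasp
p2=p-r[:,2]*.1
rod=[.5097,-.229,-1.844]; k=place(rod,[[-.015,0,.045]])[0]; print("knob",k)
yaw=rod[2]+np.pi
t=tool(0,yaw); q=k+[0,0,.12-.019]; print(q); plan(p2,r,q,t)
```

```text
6.65 [ 0.28799118 -0.16670693  9.10405819] [0.0007402  0.00043623 0.09777316]
knob [ 0.51374727 -0.21455633  0.045     ]
[ 0.51374727 -0.21455633  0.146     ]
rot [ 0.6984 -0.1342  0.3607] | shift before rot [-5.048  0.369  1.039] | after [-4.341  2.746  0.556]
```

Request:
move_arm([
  [0,0,0,-1,0,0,0],
  [0,0,0,-1,0,0,0],
  [0.5,-0.84,0.06,0,0,0,0],
  [0.5,-0.84,0.06,0,0,0,0],
  [0.5,-0.84,0.06,0,0,0,0],
  [0.5,-0.84,0.06,0,0,0,0],
  [0.5,-0.84,0.06,0,0,0,0],
  [0.5,-0.84,0.06,0,0,0,0],
  [0.5,0,0,0,0.115,-0.022,0.06],
  [0.5,0,0,0,0.115,-0.022,0.06],
  [0.5,0,0,0,0.115,-0.022,0.06],
  [0.5,0,0,0,0.115,-0.022,0.06],
  [0.5,0,0,0,0.115,-0.022,0.06],
  [0.5,0,0,0,0.115,-0.022,0.06],
  [0.5,0,0,0,0,0,0],
  [0.5,0,0,0,0,0,0],
])

```text
time_s: 8.25
ee_pos: [0.4931, -0.1994, 0.1655]
eef_rot: [3.074, -0.029, 1.35]
force: [0.2, 0.4, -0.5]
grip_width: 0.0469
grip_force: 0.0
```

Run:
```python
from h import *
from station import ctrl
o=ctrl.get_obs(); p,r=cur(o); print(o["time_s"],p,o["eef_rot"],o["grip_width"],o["qpos"].round(2))
rod=[.5097,-.229,-1.844]; k=place(rod,[[-.015,0,.045]])[0]
t=tool(0,rod[2]+np.pi); plan(p,r,k+[0,0,.101],t)
w=ctrl.camera("wrist"); T=wristT(o,w); s=ctrl.camera("side"); c=ctrl.camera("scene")
for cam,TT in ((w,T),(s,None),(c,None)):
  print("proj",proj(cam,place(rod,np.array([(-.03,0,.045),(0,0,.045),(.05,0,.045),(.167,0,.045)])),TT).round().tolist())
  for n in ["rod","rod_knob","rod_tip"]: print(n,[(round(d["conf"],2),np.round(d["centre"]),int(d["mask"].sum())) for d in ctrl.cut_out(n,cam)[:3]])
k=1.0
cv2.imwrite("pics/m4.png",np.hstack([cv2.resize(w["color"],(448,336)),cv2.resize(s["color"][235:315,265:345],(336,336),interpolation=cv2.INTER_CUBIC)]))
```

```text
8.25 [ 0.49312883 -0.19942226  0.16554058] [ 3.07414181 -0.0290297   1.35003682] 0.04694979415892851 [-0.48  0.26  1.67  0.05  1.15 -0.27]
rot [ 0.0667 -0.0308  0.0514] | shift before rot [-0.216  0.442  0.415] | after [-0.18   0.479  0.391]
proj [[270.0, 185.0], [269.0, 210.0], [266.0, 250.0], [261.0, 334.0]]
rod [(0.71, array([226., 266.]), 1371)]
rod_knob [(0.76, array([223., 267.]), 1261)]
rod_tip [(0.72, array([228., 266.]), 1283), (0.4, array([262., 122.]), 56)]
proj [[300.0, 251.0], [303.0, 258.0], [308.0, 269.0], [322.0, 299.0]]
rod [(0.85, array([335., 255.]), 342), (0.67, array([211., 183.]), 168), (0.63, array([267., 310.]), 170)]
rod_knob [(0.65, array([336., 254.]), 328), (0.61, array([211., 193.]), 116), (0.57, array([266., 307.]), 238)]
rod_tip [(0.68, array([267., 304.]), 228), (0.58, array([210., 191.]), 154), (0.54, array([341., 255.]), 278)]
proj [[203.0, 198.0], [198.0, 194.0], [190.0, 188.0], [174.0, 174.0]]
rod [(0.51, array([157., 205.]), 58), (0.47, array([210., 327.]), 171), (0.45, array([188., 190.]), 128)]
rod_knob [(0.61, array([211., 322.]), 40), (0.57, array([193., 196.]), 118), (0.46, array([155., 204.]), 46)]
rod_tip [(0.72, array([212., 324.]), 152), (0.69, array([187., 193.]), 137), (0.47, array([302., 348.]), 442)]
```

View pics/m4.png

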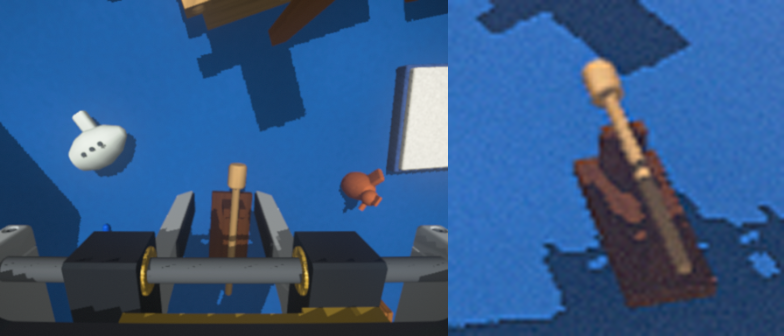

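Request:
move_arm([
  [0.5,0,0,0,0.067,-0.031,0.051],
  [0.5,-0.22,0.49,0.39,0,0,0],
  [0.5,0,0,0.7,0,0,0],
  [0.5,0,0,0.7,0,0,0],
  [0.5,0,0,0.5,0,0,0],
  [0.5,0,0,0.3,0,0,0],
  [0.5,0,0,0.2,0,0,0],
  [0.5,0,0,0,0,0,0],
  [0.5,0,0,0,0,0,0],
])

```text
time_s: 9.75
ee_pos: [0.5139, -0.2174, 0.0277]
eef_rot: [3.141, 0.002, 1.296]
force: [-0.1, 0.1, 0.5]
grip_width: 0.0469
grip_force: 0.0
```

Run:
```python
from h import *
from station import ctrl
o=ctrl.get_obs(); p,r=cur(o); print(o["time_s"],p,o["eef_rot"],o["force"])
rod=[.5097,-.229,-1.844]; k=place(rod,[[-.015,0,.045]])[0]
plan(p,r,k-[0,0,.019],tool(0,rod[2]+np.pi))
w=ctrl.camera("wrist"); T=wristT(o,w)
print(proj(w,place(rod,np.array([(-.03,0,.045),(0,0,.045),(-.015,0,.045),(.167,0,.045)])),T).round(1).tolist())
for d in ctrl.cut_out("rod",w)[:2]:
  m=d["mask"]; v,u=np.nonzero(m); print(d["conf"],m.sum())
  for a in range(v.min(),v.max()+1,6): print(a,u[v==a].min(),u[v==a].max(),end="; ")
```

```text
9.75 [ 0.51392934 -0.21738499  0.02773623] [3.14148859e+00 1.63675982e-03 1.29604473e+00] [-0.09176887  0.07582222  0.46691408]
rot [ 0.0001  0.0016 -0.0015] | shift before rot [ 0.054 -0.019  0.035] | after [ 0.053 -0.019  0.035]
[[254.1, 213.4], [254.2, 256.9], [254.2, 235.6], [254.9, 438.3]]
0.96 2802
213 252 262; 219 241 273; 225 238 276; 231 239 276; 237 239 276; 243 238 275; 249 238 275; 255 239 275; 261 240 273; 267 246 267; 273 250 264; 279 250 264; 285 250 264; 291 250 264; Traceback (most recent call last):
  File "<stdin>", line 10, in <module>
    return umr_minimum(a, axis, None, out, keepdims, initial, where)
ValueError: zero-size array to reduction operation minimum which has no identity
```

Request:
move_arm([
  [0.5,0.02,0.02,0.03,0,0,0],
  [0,0,0,0,0,0,0],
  [0,0,0,0,0,0,0],
  [0,0,0,0,0,0,0],
  [0,0,0,0,0,0,0],
  [0,0,0,0,0,0,0],
  [0,0,0,0,0,0,0],
], force=40)

```text
time_s: 10.55
ee_pos: [0.5146, -0.2164, 0.0253]
eef_rot: [-3.14, 0.001, 1.296]
force: [-0.2, 0.0, -0.0]
grip_width: 0.0229
grip_force: 40.0
```

Run:
```python
from h import *
from station import ctrl
o=ctrl.get_obs(); p,r=cur(o)
c=ctrl.camera("scene"); T=np.array(c["pose"])
for n,uv,h in [("rooster",(308,300),.03),("slidewh",(358,295),.01),("yellow a",(315,214),.01),("yellow b",(354,199),.01),("rooster_l",(155,222),.03)]:
  x=cv2.undistortPoints(np.array([[uv]],float),np.array(c["K"]),np.array(c["distortion"]))[0,0]
  d=T[:3,:3]@[x[0],x[1],1]; print(n,(T[:3,3]+d*(h-T[2,3])/d[2]).round(3))
p1=p+[-.0,0,.16]; 
t=tool(.65,BOX[2]+np.pi/2)
p2=np.array([.40,-.2,p1[2]]); print("up",p1); plan(p1,r,p2,r); plan(p2,r,p2,t)
q=place(BOX,[[0,.29,.083]])[0]+t[:,2]*.019; q2=q+[0,0,.09]; print(q)
plan(p2,t,q2,t); plan(q2,t,q,t)
```

```text
rooster [0.697 0.316 0.03 ]
slidewh [0.594 0.427 0.01 ]
yellow a [0.349 0.181 0.01 ]
yellow b [0.198 0.273 0.01 ]
rooster_l [ 0.693 -0.275  0.03 ]
up [ 0.51464057 -0.21644886  0.18526397]
rot [0. 0. 0.] | shift before rot [-0.306 -2.296  0.003] | after [-0.306 -2.296  0.003]
rot [-0.6436  0.1238 -0.364 ] | shift before rot [0. 0. 0.] | after [0. 0. 0.]
[0.48562039 0.32744531 0.06787441]
rot [0. 0. 0.] | shift before rot [10.317  1.888  2.123] | after [10.317  1.888  2.123]
rot [0. 0. 0.] | shift before rot [ 0.    -1.089  1.433] | after [ 0.    -1.089  1.433]
```

Request:
move_arm([
  [0,0,0,-0.4,0,0,0],
  [0,0,0,-0.7,0,0,0],
  [0,0,0,-0.7,0,0,0],
  [0,0,0,-0.7,0,0,0],
  [0,0,0,-0.7,0,0,0],
  [0,-0.08,-0.57,0,0,0,0],
  [0,-0.08,-0.57,0,0,0,0],
  [0,-0.08,-0.57,0,0,0,0],
  [0,-0.08,-0.57,0,0,0,0],
  [0,0,0,0,0,0,0],
])

```text
time_s: 11.6
ee_pos: [0.3988, -0.2004, 0.1856]
eef_rot: [-3.14, 0.001, 1.295]
force: [-0.5, 0.0, 0.8]
grip_width: 0.0225
grip_force: 40.0
```

Request:
move_arm([
  [0,0,0,0,-0.092,0.018,-0.052],
  [0,0,0,0,-0.092,0.018,-0.052],
  [0,0,0,0,-0.092,0.018,-0.052],
  [0,0,0,0,-0.092,0.018,-0.052],
  [0,0,0,0,-0.092,0.018,-0.052],
  [0,0,0,0,-0.092,0.018,-0.052],
  [0,0,0,0,-0.092,0.018,-0.052],
  [0,0,0,0,0,0,0],
])

```text
time_s: 12.4
ee_pos: [0.4002, -0.2011, 0.1847]
eef_rot: [2.491, -0.002, 1.674]
force: [1.1, 0.2, -0.8]
grip_width: 0.0229
grip_force: 40.0
```

Request:
move_arm([
  [0,0.4,0,0,0,0,0],
  [0,0.7,0,0,0,0,0],
  [0,0.7,0,0,0,0,0],
  [0,0.7,0,0,0,0,0],
  [0,0.7,0,0,0,0,0],
  [0,0.7,0,0,0,0,0],
  [0,0.7,0,0,0,0,0],
  [0,0.7,0,0,0,0,0],
  [0,0.7,0,0,0,0,0],
  [0,0.7,0,0,0,0,0],
  [0,0.7,0,0,0,0,0],
  [0,0.7,0,0,0,0,0],
  [0,0.7,0,0,0,0,0],
  [0,0.7,0,0,0,0,0],
  [0,0.7,0,0,0,0,0],
  [0,0.2,0,0,0,0,0],
  [0,0,0,0,0,0,0],
])

```text
time_s: 14.1
ee_pos: [0.3512, 0.2843, 0.1853]
eef_rot: [2.5, -0.003, 1.673]
force: [0.3, -0.6, 0.6]
grip_width: 0.0227
grip_force: 40.0
```

Run:
```python
from h import *
from station import ctrl
o=ctrl.get_obs(); p,r=cur(o); print(o["time_s"],p,o["eef_rot"],o["grip_width"],o["qpos"].round(2))
t=tool(.65,BOX[2]+np.pi/2)
q=place(BOX,[[0,.29,.083]])[0]+t[:,2]*.019; q2=q+[0,0,.09]
plan(p,r,q2,t); plan(q2,t,q,t)
```

```text
14.1 [0.35115495 0.28434735 0.18525884] [ 2.50000351 -0.00266297  1.67322326] 0.02268861646137756 [ 0.84 -0.13  2.17 -0.66  0.71  1.17]
rot [-0.0084 -0.0018 -0.0021] | shift before rot [0.581 1.885 2.094] | after [0.581 1.869 2.109]
rot [0. 0. 0.] | shift before rot [ 0.    -1.089  1.433] | after [ 0.    -1.089  1.433]
```

Request:
move_arm([
  [0,0.15,0.47,0.53,-0.008,-0.002,-0.002],
  [0,0.15,0.47,0.53,0,0,0],
  [0,0.14,0.47,0.53,0,0,0],
  [0,0.14,0.46,0.52,0,0,0],
  [0,0,-0.36,0.48,0,0,0],
  [0,0,-0.36,0.48,0,0,0],
  [0,0,-0.36,0.47,0,0,0],
  [0,0,0,0,0,0,0],
  [0,0,0,0,0,0,0],
])

```text
time_s: 15.0
ee_pos: [0.4862, 0.3248, 0.0681]
eef_rot: [2.493, 0.001, 1.672]
force: [-0.3, 0.2, 0.7]
grip_width: 0.0229
grip_force: 40.0
```

Run:
```python
from h import *
from station import ctrl
o=ctrl.get_obs(); p,r=cur(o); print(o["time_s"],p,o["eef_rot"],o["grip_width"])
t=tool(.65,BOX[2]+np.pi/2)
q=place(BOX,[[0,.29,.083]])[0]+t[:,2]*.019
plan(p,r,q,t)
g=p-r[:,2]*.019; x=r[:,0]
print("g in box",Rbox().T@(g-[BOX[0],BOX[1],0]),"x",Rbox().T@x)
s=ctrl.camera("side"); c=ctrl.camera("scene"); w=ctrl.camera("wrist"); T=wristT(o,w)
P=np.array([g+x*.015,g-x*.015,g-x*.06,g-x*.1,g-x*.182]); E=place(BOX,[[0,.072,.083],[-.013,.072,.096],[-.013,.072,.07]])
tiles=[]
for n,cam,TT in (("s",s,None),("c",c,None),("w",w,T)):
  u=proj(cam,P,TT); e=proj(cam,E,TT); print(n,u.round(1).tolist(),e.round(1).tolist())
  ctr=u[2]; k=5; h=40
  if n=="w": k=1.9; h=105; 
  a=np.clip(ctr.astype(int)-h,0,[512-2*h,384-2*h])
  b=cv2.resize(cam["color"][a[1]:a[1]+2*h,a[0]:a[0]+2*h],(399,399) if n!="w" else (399,399),interpolation=cv2.INTER_CUBIC); f=399/(2*h); print(a,f)
  for z in u: cv2.drawMarker(b,tuple(int(v) for v in (z-a)*f),(0,255,0),cv2.MARKER_CROSS,8,1)
  for z in e: cv2.drawMarker(b,tuple(int(v) for v in (z-a)*f),(255,0,255),cv2.MARKER_CROSS,8,1)
  tiles.append(b)
cv2.imwrite("pics/m5.png",np.hstack(tiles[:2]))
cv2.imwrite("pics/m5w.png",tiles[2])
```

```text
15.0 [0.48622367 0.32480379 0.06812979] [2.49319235e+00 1.12911032e-03 1.67167027e+00] 0.022890199918370078
rot [-0.0016  0.0022 -0.001 ] | shift before rot [ 0.054 -0.008 -0.   ] | after [ 0.054 -0.008  0.   ]
g in box [0.00035277 0.28735195 0.08327374] x [ 0.00212606  0.9999971  -0.00112911]
s [[215.6, 166.8], [219.4, 169.9], [225.2, 174.9], [230.6, 179.4], [242.4, 189.2]] [[247.4, 193.6], [244.2, 191.5], [244.3, 197.8]]
[185 134] 4.9875
c [[347.3, 239.1], [337.8, 236.0], [323.8, 231.4], [311.7, 227.5], [287.9, 219.8]] [[278.6, 216.9], [280.2, 211.6], [280.0, 217.2]]
[283 191] 4.9875
w [[255.4, 218.6], [255.5, 262.1], [255.5, 320.2], [255.5, 365.6], [255.5, 443.7]] [[255.2, 470.1], [252.0, 497.4], [234.2, 466.5]]
[150 174] 1.9
```

View pics/m5.png

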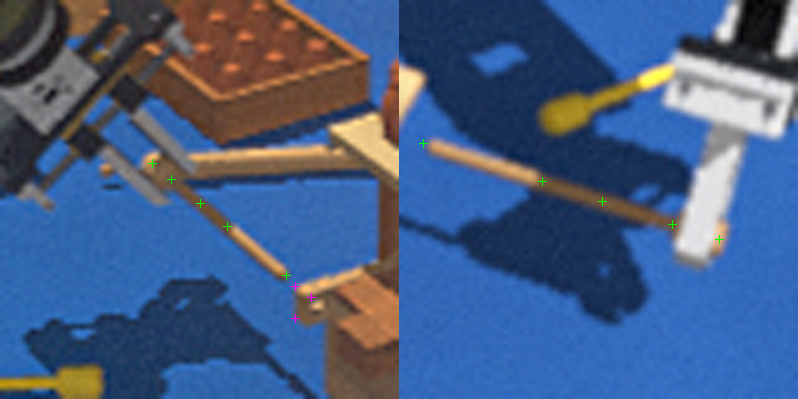

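Request:
move_arm([
  [0,-0.3,0,0,0,0,0],
  [0,-0.3,0,0,0,0,0],
  [0,-0.1,0,0,0,0,0],
  [0,-0.1,0,0,0,0,0],
  [0,0,0,0,0,0,0],
])

```text
time_s: 15.65
ee_pos: [0.4899, 0.2848, 0.0673]
eef_rot: [2.494, 0.001, 1.672]
force: [-0.2, 0.3, 0.2]
grip_width: 0.0233
grip_force: 40.0
```

Request:
move_arm([
  [0,-0.08,0,0,0,0,0],
  [0,-0.08,0,0,0,0,0],
  [0,0,0,0,0,0,0],
])

```text
time_s: 15.95
ee_pos: [0.4904, 0.2772, 0.067]
eef_rot: [2.494, 0.002, 1.673]
force: [0.5, -0.0, -0.9]
grip_width: 0.0231
grip_force: 40.0
```

Request:
move_arm([
  [0,-0.15,0.01,-0.013,0,0,0],
  [0,-0.15,0,0,0,0,0],
  [0,-0.15,0,0,0,0,0],
  [0,-0.1,0,0,0,0,0],
  [0,0,0,0,0,0,0],
])

```text
time_s: 16.45
ee_pos: [0.4934, 0.2494, 0.068]
eef_rot: [2.494, 0.001, 1.672]
force: [-0.4, 0.1, -0.3]
grip_width: 0.0233
grip_force: 40.0
```

Run:
```python
from h import *
from station import ctrl
o=ctrl.get_obs(); p,r=cur(o); print(o["time_s"],o["force"],o["moment"])
g=p-r[:,2]*.019; x=r[:,0]; print("g in box",Rbox().T@(g-[BOX[0],BOX[1],0]),"x",Rbox().T@x)
s=ctrl.camera("side"); c=ctrl.camera("scene")
# measure rod centre line vs model on scene & side via wood-colour threshold normal to the line
for n,cam in (("s",s),("c",c)):
  hsv=cv2.cvtColor(cam["color"],cv2.COLOR_BGR2HSV)
  for d in (.03,.05,.07,.09,.11):
    a,b=proj(cam,np.array([g-x*d,g-x*(d+.01)])); t=(b-a)/np.linalg.norm(b-a); nn=np.array([-t[1],t[0]])
    k=np.arange(-8,8.1,.25); P=(a+k[:,None]*nn).astype(np.float32)
    sm=cv2.remap(cam["color"],P[:,:1],P[:,1:],cv2.INTER_LINEAR)[:,0].astype(int); m=(sm[:,2]-sm[:,0]>0)
    print(n,d,a.round(),nn.round(2),"offset px",k[m].mean() if m.any() else None,"w",m.sum()*.25)
```

```text
16.45 [-0.37036856  0.06447532 -0.34592923] [-0.01633316  0.31494148  0.00754804]
g in box [-0.00026813  0.21163032  0.08317701] x [ 0.00155091  0.99999769 -0.00148752]
s 0.03 [231. 180.] [-0.64  0.77] offset px 0.0 w 1.75
s 0.05 [234. 182.] [-0.64  0.77] offset px -0.125 w 2.0
s 0.07 [237. 185.] [-0.64  0.77] offset px 0.125 w 2.0
s 0.09 [240. 187.] [-0.64  0.77] offset px 0.125 w 2.0
s 0.11 [243. 190.] [-0.64  0.77] offset px 0.125 w 2.5
c 0.03 [310. 227.] [ 0.31 -0.95] offset px 0.125 w 3.0
c 0.05 [304. 225.] [ 0.31 -0.95] offset px 0.125 w 3.0
c 0.07 [298. 223.] [ 0.31 -0.95] offset px 0.125 w 3.0
c 0.09 [293. 221.] [ 0.31 -0.95] offset px 0.125 w 3.0
c 0.11 [287. 219.] [ 0.31 -0.95] offset px 0.5 w 3.25
```

Request:
move_arm([
  [0,-0.1,0,0,0,0,0],
  [0,-0.1,0,0,0,0,0],
  [0,-0.1,0,0,0,0,0],
  [0,-0.1,0,0,0,0,0],
  [0,-0.1,0,0,0,0,0],
  [0,-0.05,0,0,0,0,0],
  [0,0,0,0,0,0,0],
  [0,0,0,0,0,0,0],
])

```text
time_s: 17.35
ee_pos: [0.4962, 0.2229, 0.0681]
eef_rot: [2.494, 0.001, 1.673]
force: [-0.2, -0.1, -0.1]
grip_width: 0.0224
grip_force: 40.0
```

Request:
move_arm([
  [0,-0.1,0,0,0,0,0],
  [0,-0.1,0,0,0,0,0],
  [0,-0.1,0,0,0,0,0],
  [0,-0.1,0,0,0,0,0],
  [0,-0.1,0,0,0,0,0],
  [0,-0.1,0,0,0,0,0],
  [0,-0.1,0,0,0,0,0],
  [0,0,0,0,0,0,0],
])

```text
time_s: 18.15
ee_pos: [0.4997, 0.1874, 0.0681]
eef_rot: [2.494, 0.001, 1.672]
force: [-0.5, 0.1, -1.2]
grip_width: 0.0231
grip_force: 40.0
```

Run:
```python
from h import *
from station import ctrl
o=ctrl.get_obs(); p,r=cur(o); print(o["time_s"],o["force"],o["moment"])
g=p-r[:,2]*.019; x=r[:,0]; print("g in box",Rbox().T@(g-[BOX[0],BOX[1],0]),"x",Rbox().T@x)
```

```text
18.15 [-0.45983717  0.11631652 -1.23549066] [0.00316005 0.28619876 0.0058619 ]
g in box [-0.00033364  0.14930734  0.08324533] x [ 0.00131151  0.99999802 -0.00149687]
```

Request:
move_arm([
  [0,-0.1,0,0,0,0,0],
  [0,-0.1,0,0,0,0,0],
  [0,-0.1,0,0,0,0,0],
  [0,-0.1,0,0,0,0,0],
  [0,-0.1,0,0,0,0,0],
  [0,0,0,0,0,0,0],
])

```text
time_s: 18.75
ee_pos: [0.5023, 0.1625, 0.0681]
eef_rot: [2.494, 0.001, 1.672]
force: [-0.4, -0.3, 0.2]
grip_width: 0.0227
grip_force: 40.0
```

Request:
move_arm([
  [0,-0.1,0,0,0,0,0],
  [0,-0.1,0,0,0,0,0],
  [0,-0.1,0,0,0,0,0],
  [0,-0.1,0,0,0,0,0],
  [0,-0.1,0,0,0,0,0],
  [0,0,0,0,0,0,0],
])

```text
time_s: 19.35
ee_pos: [0.5048, 0.1379, 0.0682]
eef_rot: [2.494, 0.001, 1.673]
force: [0.1, -0.3, -0.3]
grip_width: 0.023
grip_force: 40.0
```

Request:
move_arm([
  [0,-0.06,0,0,0,0,0],
  [0,-0.06,0,0,0,0,0],
  [0,0,0,0,0,0,0],
])

```text
time_s: 19.65
ee_pos: [0.5054, 0.1323, 0.0682]
eef_rot: [2.494, 0.001, 1.673]
force: [0.6, 0.0, -0.5]
grip_width: 0.0229
grip_force: 40.0
```

Run:
```python
from h import *
from station import ctrl
o=ctrl.get_obs(); p,r=cur(o); print(o["time_s"],o["force"],o["moment"])
g=p-r[:,2]*.019; x=r[:,0]; print("g in box",Rbox().T@(g-[BOX[0],BOX[1],0]),"x",Rbox().T@x)
```

```text
19.65 [ 0.5678413   0.01736875 -0.51454436] [-0.03985091  0.22035552  0.00032569]
g in box [-0.0003445   0.09388915  0.08336062] x [ 8.73814817e-04  9.99998607e-01 -1.42247273e-03]
```

Request:
move_arm([
  [0,-0.04,0,0,0,0,0],
  [0,-0.04,0,0,0,0,0],
  [0,0,0,0,0,0,0],
])

```text
time_s: 19.95
ee_pos: [0.5058, 0.1282, 0.0682]
eef_rot: [2.494, 0.001, 1.673]
force: [0.2, -1.0, -0.9]
grip_width: 0.0233
grip_force: 40.0
```

Request:
move_arm([
  [0,-0.03,0,0,0,0,0],
  [0,0,0,0,0,0,0],
])

```text
time_s: 20.15
ee_pos: [0.5059, 0.1267, 0.0682]
eef_rot: [2.494, 0.001, 1.673]
force: [-0.1, -0.7, -0.5]
grip_width: 0.023
grip_force: 40.0
```

Request:
move_arm([
  [0,-0.03,0,0,0,0,0],
  [0,0,0,0,0,0,0],
])

```text
time_s: 20.35
ee_pos: [0.5061, 0.1258, 0.0682]
eef_rot: [2.493, 0.001, 1.674]
force: [-0.8, 5.1, -0.7]
grip_width: 0.0233
grip_force: 40.0
```

Request:
move_arm([
  [0,-0.03,0,0,0,0,0],
  [0,0,0,0,0,0,0],
])

```text
time_s: 20.55
ee_pos: [0.5061, 0.1256, 0.0682]
eef_rot: [2.492, -0.0, 1.676]
force: [-4.2, 20.9, -2.9]
grip_width: 0.0229
grip_force: 40.0
```

Request:
move_arm([
  [0,0.03,0,0,0,0,0],
  [0.5,0,0,0,0,0,0],
  [0.5,0,0,0,0,0,0],
  [0.5,0,0,0,0,0,0],
  [0.5,0,0,0,0,0,0],
  [0.5,0,0,-0.3,0,0,0],
  [0.5,0,0,-0.6,0,0,0],
  [0.5,0,0,-0.7,0,0,0],
  [0.5,0,0,-0.7,0,0,0],
  [0.5,0,0,0,0,0,0],
  [0.5,0,0,0,0,0,0],
])

```text
time_s: 21.65
ee_pos: [0.4374, 0.1184, 0.1605]
eef_rot: [2.492, 0.001, 1.673]
force: [0.2, -0.5, -1.4]
grip_width: 0.047
grip_force: 0.0
```

Run:
```python
from h import *
from station import ctrl
o=ctrl.get_obs(); p,r=cur(o); print(o["time_s"],p,o["force"],o["grip_width"])
s=ctrl.camera("side"); c=ctrl.camera("scene"); w=ctrl.camera("wrist"); T=wristT(o,w)
P=place(BOX,[[0,.0865,.083],[0,.072,.083],[0,.102,.083],[0,-.095,.083],[-.013,20e-3,.096]])
for n,cam,TT in (("s",s,None),("c",c,None),("w",w,T)):
  print(n,proj(cam,P,TT).round(1).tolist())
  for q in ("rod_knob","rod"):
    for d in ctrl.cut_out(q,cam)[:4]:
      v,u=np.nonzero(d["mask"]); print("  ",q,round(d["conf"],2),np.round(d["centre"]),len(u),u.min(),u.max(),v.min(),v.max())
cv2.imwrite("pics/end.png",np.hstack([w["color"],s["color"]]))
```

```text
21.65 [0.43738943 0.11840571 0.16048542] [ 0.19863517 -0.50023055 -1.44207445] 0.047025145423174514
s [[245.2, 191.7], [247.4, 193.6], [242.9, 189.8], [275.3, 216.9], [252.4, 198.4]]
   rod_knob 0.7 [209. 182.] 192 151 205 207 213
   rod_knob 0.67 [337. 255.] 316 246 265 297 356
   rod_knob 0.47 [198. 250.] 77 241 275 188 217
   rod 0.61 [210. 180.] 146 155 205 207 213
c [[282.6, 218.2], [278.6, 216.9], [287.0, 219.6], [234.5, 202.7], [266.0, 207.1]]
   rod_knob 0.51 [213. 317.] 42 313 322 211 216
   rod_knob 0.45 [159. 209.] 110 197 223 152 171
   rod 0.63 [210. 324.] 141 312 353 198 217
   rod 0.59 [153. 201.] 25 196 202 151 156
w [[255.1, 192.2], [255.1, 205.6], [255.1, 177.5], [255.2, 336.2], [252.7, 258.9]]
   rod_knob 0.97 [107.  65.] 2006 0 100 72 138
   rod_knob 0.65 [ 50. 352.] 1236 328 375 28 68
   rod_knob 0.56 [198. 256.] 1042 244 268 176 338
   rod 0.94 [198. 253.] 962 245 267 176 338
   rod 0.63 [112.  63.] 1887 0 100 73 138
```

```bash
python3 -c "
from station import ctrl
print(ctrl.hand_in())"
```

```text
the job is handed in; nothing more can be done
None
```

I slid the lid shut and threaded the rod through all three eyes until its knob met the outer eye. I then let go, backed the arm clear and handed the job in at about 22 s; the hand-in call returned no verdict.

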